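# Hook the viewing box down and hold its lid at the balance point

### The job

Swing the gate hook on the left side of the viewing box down by its peg until it rests on its catch pin, and leave it there, so that the box is tied to its base. Then take the lid by the bar at its front, swing it up slowly until it stands plumb upright at its balance point, and finish while still gripping the bar and holding the lid there: it must not drop shut or go over backwards, and the small things standing round the box stay where they are.

Things in the scene. Friction and masses are not known exactly. Their poses are not given: they have to be found in the camera images.
- viewing_box: fixed grey box 120 (x) x 150 (y) mm, rim 60 mm above the worktop, on a dark base plate 150 x 200 mm. Origin: on the worktop under the box's centre; x points from front (handle) to back (hinge), y left (hook side), z up. Yaw within 0.3 rad. A tall bench capper (red base) stands behind on the right, at about x 0.6 to 0.8, y -0.23: keep the wrist clear of it
- lid_bar (a point): middle of the lid's grip bar: round steel, 10 mm thick, along box y, 80 mm free between its side arms, in the lid's plane with 44 mm free between bar and lid edge. Lid shut: box frame x -110, y 0, z 65 mm. It turns about lid_hinge at 172 mm radius; pinched from above it turns between the pads, so the gripper can stay upright all the way
- lid_hinge (a point): middle of the lid's hinge axis, which runs along the box's y axis at the back rim (box frame x 62, y 0, z 65 mm). The lid is a flat aluminium plate 122 x 150 mm, 7 mm thick, 0.25 to 0.5 kg, its mid-plane through the axis
- lid (a joint): lid angle in rad: 0 shut and level, grows as the front rises, 1.571 plumb upright with the bar right above the hinge: there it balances. The hinge is nearly free: let go, it falls shut below that and over backwards (stop at 2.4) above it
- hook_peg (a point): grip point of the gate hook's peg: a round steel peg 11 mm thick that sticks out 52 mm to the box's left (along box y) from the free end of the hook's flat strap; the point lies 30 mm out from the strap, 38 mm out from the box's side wall. Hook closed: box frame x -35, y 113, z 48 mm. It turns about hook_pivot at 80 mm radius
- hook_pivot (a point): point on the hook's pivot axis (along box y), level with the peg's grip point: box frame x 45, y 113, z 48 mm
- hook (a joint): hook angle in rad: 0 closed (strap level, pointing to the front, its notch on the catch pin on the box's wall, a firm stop), grows as the peg rises, 1.571 strap straight up; the starts lie between 1.1 and 1.6. The pivot is a little stiff (about 1 N at the peg) and stays where it is left
- stopper_1: bystander: black rubber stopper, 33 mm wide, 26 mm high; loose, to be left where it is. Origin at the centre of its underside
- beaker_100: bystander: small beaker, 53 mm wide, 68 mm high; loose, to be left where it is. Origin at the centre of its underside
- vial_1: bystander: small vial with a black cap, 22 mm wide, 49 mm high; loose, to be left where it is. Origin at the centre of its underside
- marker: bystander: marker pen lying flat, 135 mm long, 17 mm thick; loose, to be left where it is. Origin at the centre of its underside
- cork: bystander: cork, 24 mm wide and high; loose, to be left where it is. Origin at the centre of its underside

How it is judged:
By the outcome, as a careful person would: the job done as asked, in the order asked, and still so for the second after the job is handed in, while the arm keeps its last pose, push and grip.
It also fails if it takes over 51 s, if anything falls off the work surface, if the arm or the gripper's body presses on something with over 40 N, if the wrist force passes 120 N, or if a joint passes its speed limit or range.

### The arm

A 6-joint arm with a two-finger parallel gripper is mounted at the origin on a cart in front of the work surface, level with it; the furniture and walls round the work are solid. World frame = base frame: x ahead of the robot, y to its left, z up, the work surface at z = 0. Lengths are in mm, angles in rad, forces in N, time in s.
With the tool pointing down it reaches from about 375 to 900 mm from the base axis. Payload 3.1 kg.
Tool frame: the origin (TCP) lies midway between the tips of the shut fingers; the grasp point (between the pads) lies 19 mm behind it; z points along the fingers, y is the line along which they close (so a half turn about z gives the same grasp; the last joint's range is limited). The gripper opens to 87 mm and grips with 3 to 60 N. Pads are 19 mm wide; open, the fingers measure 117 mm over their backs; the gripper's body (75 mm by 190 mm) begins 51 mm behind the grasp point.
Start: joints at [-1.522, 0.527, 1.433, -0, 1.181, -0.178], TCP at [140.563, -608.965, 222.548] pointing down, gripper open.
Joint ranges: [-3.08, 3.08], [-0.75, 2.2], [0.22, 2.44], [-1.43, 4.57], [0, 2.65], [-2.85, 2.85]. Speed limits (rad/s): [2.79, 2.79, 3.14, 3.14, 3.14, 3.14].

### API

Orientations are given as a unit quaternion [w, x, y, z].
In Python, from station import monitor, vision, arm gives the robot as it stands. The module is installed in compiled form; this text tells all that it offers.
- The arm moves only by the shell command python3 -m inch 'ROWS' [OPENING] [FORCE]. ROWS is JSON, one flat list of numbers, 6 for each row, row after row: the shift along the world's x, y, z in mm, then the turn, a rotation vector about the world's x, y, z in rad. A call has 1 to 12 rows; each row shifts and turns the commanded pose from where the row before left it; what a row does not reach is not made up. A row lasts 1/10 s, in which the tool goes at most 50 mm and 8.59 degrees, less where a joint would pass 70% of its speed; a pose out of reach is approached as far as the arm can. A call with a gripper value outside its range is refused whole. OPENING is the closure, from 0 (fully open) to 1 (shut), set as the call begins (- or left out, the last holds). The fingers move at their own pace and stop on an object; FORCE is the grip in N (left out, the last holds). Time passes only in rows, so rows that do not move let the fingers close. It gives the time, the measured TCP pose, the force, the opening and the grip force at its end, in the units of the state.
- monitor.read_state(): the state, without advancing time (a new reading comes with each control period).
- vision.camera(name): name is "side" or "top"; returns (picture, depth): 400x640x3 uint8, red, green, blue; 400x640 float32, mm along the optical axis (not along the pixel's ray), 0 where there is no reading.
- vision.camera_info(name): a dict with "fx", "fy", "cx", "cy" (pixels), "extrinsics" (4x4, takes a point from camera to world coordinates). Camera axes: x right, y down, z forward; pixel columns grow to the right and rows downward; lengths in mm; the calibration is good to about 2 mm. A picture is of the moment at which its call begins. camera_info takes no time and is no camera call.
- arm.job_done(): hands the job in; it is judged then, once.
The state is a dict: "time": time; "joint_positions": joint angles; "qvel": joint speeds; "tau": joint torques, N m; "eef_pos": TCP position; "orientation": TCP orientation; "contact_force": force on the tool from outside, world axes, zero at the start; "ft_torque": the same for the moment, N m; "gripper_width": opening from 0.0 (shut) to 1.0 (fully open); "finger_force": force on a finger pad.
Only numpy, scipy, OpenCV 4.12 (cv2) and the standard library are available. Lean on these libraries where they do the work, as an engineer would, in place of code of your own. Each camera call takes 0.05 s, during which the arm holds its last target. There are 200 camera calls.

## Working session

There is one attempt and no reset: what is moved stays moved. The work goes in short steps, Python scripts to look and compute and a shell command to move; the robot and the scene stay as the last step left them, time stands still between calls to the robot, and variables do not carry over. Pictures are saved under pics/ and viewed, at most 10 in all, crops included, and the job is handed in when it is done.

```bash
mkdir -p pics; python3 - <<'E'
from station import monitor, vision, arm
import cv2, numpy as np
s=monitor.read_state(); print(s)
for n in("top","side"):
    p,d=vision.camera(n); i=vision.camera_info(n); print(n,i)
    cv2.imwrite(f"pics/{n}0.png",p[:,:,::-1]); np.savez(f"pics/{n}0.npz",p=p,d=d)
E
```

```text
{'time': 0.0, 'joint_positions': array([-1.52249244e+00,  5.28464335e-01,  1.43388843e+00, -5.69765588e-05,
        1.18138909e+00, -1.78489069e-01]), 'qvel': array([ 0.00083938, -0.00050077,  0.00047766, -0.00010766,  0.00059558,
        0.00123635]), 'tau': array([ 6.40521139e-04, -4.40037560e+01, -1.76592457e+01,  6.34595845e-02,
        5.83136827e-02, -1.55618491e-04]), 'eef_pos': array([ 140.51736934, -608.2531929 ,  221.57716915]), 'orientation': array([-1.07404173e-03,  9.93575705e-01,  1.13164321e-01,  4.36113114e-05]), 'contact_force': array([-0.61433915,  0.51810631, -0.22774396]), 'ft_torque': array([ 0.01788784, -0.05597014, -0.00986729]), 'finger_force': 0.0, 'gripper_width': 1.0024132211108567}
top {'fx': 481.0107741578791, 'fy': 481.0107741578791, 'cx': 323.4547823227337, 'cy': 208.468892146886, 'extrinsics': array([[-2.10602869e-02, -9.85287675e-01,  1.69601478e-01,
         3.56667655e+02],
       [-9.99566475e-01,  1.72595710e-02, -2.38530593e-02,
         2.43672219e+01],
       [ 2.05748766e-02, -1.70030304e-01, -9.85224020e-01,
         9.95796014e+02],
       [ 0.00000000e+00,  0.00000000e+00,  0.00000000e+00,
         1.00000000e+00]])}
side {'fx': 429.3875080208107, 'fy': 429.3875080208107, 'cx': 322.6320709909377, 'cy': 197.3091749257803, 'extrinsics': array([[ 9.61526463e-01, -1.16277948e-01,  2.48890135e-01,
         2.71459378e+02],
       [-2.74709403e-01, -4.02805422e-01,  8.73087931e-01,
        -8.05113958e+02],
       [-1.26657730e-03, -9.07869611e-01, -4.19250718e-01,
         4.82549849e+02],
       [ 0.00000000e+00,  0.00000000e+00,  0.00000000e+00,
         1.00000000e+00]])}
```

View pics/top0.png

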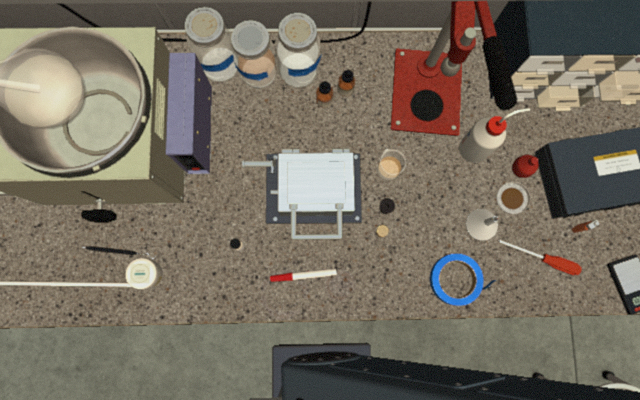

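View pics/side0.png

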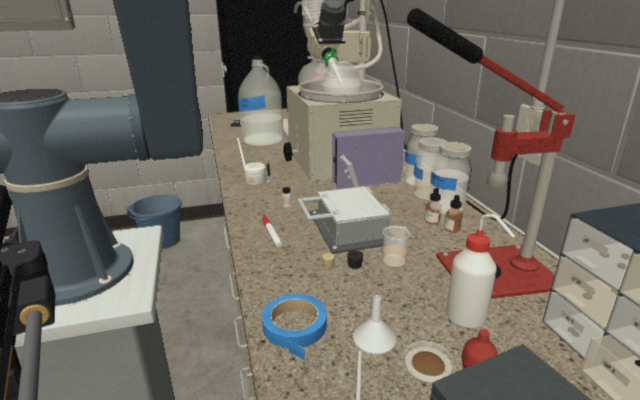

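The top view shows the lid at about (316,183), its bar at (316,237), the hook peg at (243–272,164), the vial at (235,243), the marker at (303,275), and the beaker, stopper and cork to the right. The side view shows the hook strap up at (348,168).

```bash
cat > h.py <<'E'
import numpy as np, cv2
from station import vision, monitor
def ray(n,u,v,z):
    i=vision.camera_info(n);E=i["extrinsics"];u,v=np.asarray(u,float),np.asarray(v,float)
    d=np.stack([(u-i["cx"])/i["fx"],(v-i["cy"])/i["fy"],np.ones_like(u)],-1)@E[:3,:3].T
    return E[:3,3]+d*((z-E[2,3])/d[...,2])[...,None]
def cloud(n,d):
    i=vision.camera_info(n);E=i["extrinsics"];v,u=np.mgrid[:400,:640]
    return np.stack([(u-i["cx"])/i["fx"]*d,(v-i["cy"])/i["fy"]*d,d],-1)@E[:3,:3].T+E[:3,3]
def proj(n,P):
    i=vision.camera_info(n);E=i["extrinsics"];q=(np.asarray(P)-E[:3,3])@E[:3,:3]
    return np.stack([q[...,0]/q[...,2]*i["fx"]+i["cx"],q[...,1]/q[...,2]*i["fy"]+i["cy"]],-1)
E
python3 - <<'E'
from h import *
f=np.load("pics/top0.npz");p,d=f["p"],f["d"];C=cloud("top",d)
# lid: bright & z 55..80
roi=np.zeros((400,640),bool);roi[140:250,236:370]=1
m=(roi&(p.min(2)>185)&(C[...,2]>50)&(C[...,2]<85)).astype(np.uint8)
m=cv2.morphologyEx(m,cv2.MORPH_OPEN,np.ones((9,9)))
c=max(cv2.findContours(m,0,2)[0],key=cv2.contourArea)
w=ray("top",c[:,0,0],c[:,0,1],68.5)[:,:2].astype(np.float32)
print("lid",cv2.minAreaRect(w), "medz",np.median(C[m>0],0))
# base plate
k=(roi&(p.max(2)<95)).astype(np.uint8)|m
k[:, :262]=0; 
k=cv2.morphologyEx(k,cv2.MORPH_CLOSE,np.ones((7,7)));k=cv2.morphologyEx(k,cv2.MORPH_OPEN,np.ones((9,9)))
c=max(cv2.findContours(k,0,2)[0],key=cv2.contourArea)
w=ray("top",c[:,0,0],c[:,0,1],5)[:,:2].astype(np.float32)
print("base",cv2.minAreaRect(w))
# tall points left of box = hook
h=(roi&(C[...,2]>90)&(C[...,2]<160)); v,u=np.nonzero(h)
print(h.sum());print(np.c_[u,v,C[h].round()][::6])
b=p[140:290,225:405,::-1];cv2.imwrite("pics/c1.png",cv2.resize(b,None,fx=4,fy=4,interpolation=2)[:600])
f=np.load("pics/side0.npz");p=f["p"]
cv2.imwrite("pics/c2.png",cv2.resize(p[140:290,250:430,::-1],None,fx=4,fy=4,interpolation=2))
E
```

```text
lid ((570.758056640625, 15.47684097290039), (145.9553680419922, 115.35469055175781), 89.69197082519531) medz [571.60188551  19.14268971  69.12226073]
base ((571.4891357421875, 15.981796264648438), (208.38803100585938, 150.65707397460938), 89.95416259765625)
215
[[242. 160. 600. 153. 129.]
 [242. 161. 597. 152. 130.]
 [248. 161. 598. 141. 129.]
 [254. 161. 597. 130. 129.]
 [260. 161. 598. 119. 128.]
 [266. 161. 598. 108. 127.]
 [272. 161. 597.  97. 129.]
 [246. 162. 596. 145. 129.]
 [252. 162. 595. 134. 131.]
 [258. 162. 596. 123. 127.]
 [264. 162. 595. 112. 129.]
 [270. 162. 595. 101. 129.]
 [244. 163. 594. 149. 127.]
 [250. 163. 594. 138. 128.]
 [256. 163. 594. 127. 129.]
 [262. 163. 593. 115. 132.]
 [268. 163. 593. 104. 129.]
 [242. 164. 592. 153. 127.]
 [248. 164. 592. 141. 130.]
 [254. 164. 592. 130. 129.]
 [260. 164. 591. 119. 131.]
 [266. 164. 591. 108. 129.]
 [272. 164. 592.  97. 125.]
 [246. 165. 591. 145. 127.]
 [252. 165. 590. 134. 128.]
 [258. 165. 590. 123. 129.]
 [264. 165. 590. 112. 129.]
 [270. 165. 590. 101. 128.]
 [244. 166. 589. 149. 125.]
 [250. 166. 589. 138. 125.]
 [256. 166. 589. 127. 126.]
 [263. 166. 588. 114. 127.]
 [269. 166. 588. 103. 126.]
 [244. 167. 588. 150. 122.]
 [273. 168. 593.  98.  95.]
 [271. 171. 582. 100. 112.]]
```

View pics/c1.png

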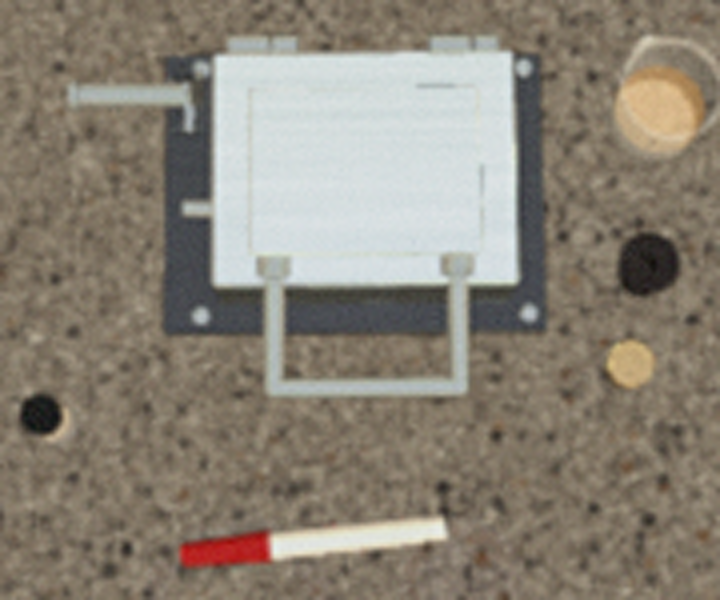

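View pics/c2.png

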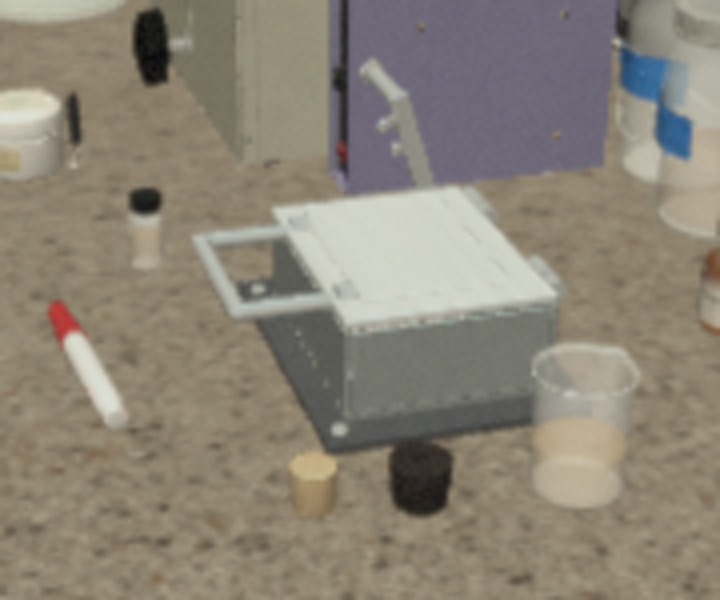

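The close-ups show the hook open past the level, with the peg pointing left, centred at about (257,164) in the top image. The box looks square to the world axes, and the bar runs from (292,237) to (341,237).

```bash
python3 - <<'E'
from h import *
f=np.load("pics/top0.npz");p,d=f["p"],f["d"]
# bar: brightness-weighted centre row per column
g=p.min(2).astype(float)
for nm,us,(v0,v1),z in(("bar",range(299,336),(229,246),65),("peg",range(246,268),(156,172),124.7)):
    P=[]
    for u in us:
        w=np.clip(g[v0:v1,u]-165,0,None)
        if w.sum()>30:P.append((u,(w*np.arange(v0,v1)).sum()/w.sum()))
    P=np.array(P);W=ray("top",P[:,0],P[:,1],z);k=np.polyfit(W[:,1],W[:,0],1)
    print(nm,len(P),P[:,1].mean(),W.mean(0),"slope dx/dy",k[0])
for nm,u,v,z in(("barL",292.5,236.5,65),("barR",341.5,236.5,65),("pegtip",242,164,125),("strap",272.5,164,125),("vial",235.5,243.7,49),("pen",270,279,10),("pen2",337,272,10),("catch",271,192,48),("cork",382.5,231,24)):print(nm,ray("top",u,v,z).round(1))
d_=np.load("pics/side0.npz")["p"]
for P in((592,128.7,124.7),(592,151,124.7),(535,128.7,48)):print(proj("side",P),proj("top",P))
E
```

```text
bar 4 236.4898007590133 [461.92613263  19.42673413  65.        ] slope dx/dy 0.010843560015988593Traceback (most recent call last):
  File "<stdin>", line 10, in <module>
IndexError: too many indices for array: array is 1-dimensional, but 2 were indexed
```

```bash
python3 - <<'E'
from h import *
f=np.load("pics/top0.npz");p,d=f["p"],f["d"]
hsv=cv2.cvtColor(p,cv2.COLOR_RGB2HSV); print(p[232:242,316].tolist(),p[158:171,256].tolist())
g=p[...,2].astype(float)  # blue: granite is brown
for nm,us,(v0,v1),z in(("bar",range(299,336),(231,243),65),("peg",range(246,268),(158,170),124.7)):
    P=[]
    for u in us:
        w=np.clip(g[v0:v1,u]-125,0,None)
        if w.sum()>30:P.append((u,(w*np.arange(v0,v1)).sum()/w.sum()))
    P=np.array(P);W=ray("top",P[:,0],P[:,1],z);k=np.polyfit(W[:,1],W[:,0],1)
    print(nm,len(P),P[:,1].mean(),W.mean(0),"slope dx/dy",k[0])
for nm,u,v,z in(("barL",292.5,236.5,65),("barR",341.5,236.5,65),("pegtip",242,164,125),("strap",272.5,164,125),("vial",235.5,243.7,49),("pen",270,279,10),("pen2",337,272,10),("catch",271,192,48),("cork",382.5,231,24)):print(nm,ray("top",u,v,z).round(1))
for P in((592,128.7,124.7),(592,151,124.7),(592,99,124.7)):print(proj("side",P))
E
```

```text
[[117, 107, 90], [108, 95, 80], [128, 127, 111], [175, 178, 160], [176, 184, 186], [178, 183, 182], [166, 172, 154], [118, 112, 97], [114, 100, 84], [120, 106, 90]] [[137, 123, 106], [128, 118, 99], [131, 121, 107], [157, 152, 138], [168, 174, 164], [171, 182, 181], [178, 186, 180], [163, 164, 150], [143, 136, 120], [140, 126, 108], [137, 124, 103], [133, 120, 103], [133, 123, 107]]
bar 37 236.41124323763432 [462.00666188  15.5322361   65.        ] slope dx/dy 0.009764479388456397
peg 22 163.2550957493736 [594.26418012 126.21412134 124.7       ] slope dx/dy 0.020966822583084913
barL [462.7  63.1  65. ]
barR [460.9 -32.1  65. ]
pegtip [593.2 153.1 125. ]
strap [592.3  96.5 125. ]
vial [452.4 175.8  49. ]
pen [383.4 111.8  10. ]
pen2 [394.7 -24.3  10. ]
catch [555.2 106.   48. ]
cork [ 475.2 -118.6   24. ]
[344.05155413 160.93375907]
[341.18894975 157.97599558]
[348.03391466 165.04850183]
```

```bash
python3 -m inch '[0,0,0,0,0,0.14, 20,30,0,0,0,0.14, 24,40,0,0,0,0.14, 24,40,0,0,0,0.14, 24,40,0,0,0,0.14, 24,40,0,0,0,0.14, 24,40,0,0,0,0.14, 24,40,0,0,0,0.14, 24,40,0,0,0,0.14, 24,40,0,0,0,0.084, 24,40,0,0,0,0]' 0 20
```

```text
time: 1.2
eef_pos: [377.0, -217.2, 222.5]
orientation: [-0.0, 0.707, 0.707, 0.0]
contact_force: [0.5, -0.6, 0.7]
gripper_width: 1.001
finger_force: 0.0
```

```bash
python3 -m inch '[22,35,0,0,0,0, 22,35,0,0,0,0, 22,35,0,0,0,0, 22,35,0,0,0,0, 22,35,0,0,0,0, 22,35,0,0,0,0, 22,35,0,0,0,0, 22,35,0,0,0,0, 22,35,0,0,0,0, 18,31,0,0,0,0, 0,0,-20,0,0,0, 0,0,-20,0,0,0]' 0 20; python3 -m inch '[0,0,-20,0,0,0, 0,0,-20,0,0,0, 0,0,-20,0,0,0, 0,0,-17,0,0,0, 0,0,0,0,0,0]' 0 20
python3 - <<'E'
from h import *
a=vision.camera("top")[0];b=vision.camera("side")[0]
a=cv2.resize(a[90:240,200:380],None,fx=2.2,fy=2.2);b=cv2.resize(b[90:240,260:440],None,fx=2.2,fy=2.2)
cv2.imwrite("pics/g1.png",np.hstack([a,b])[:,:,::-1])
E
```

```text
time: 2.4
eef_pos: [593.2, 128.5, 182.0]
orientation: [0.0, 0.706, 0.708, 0.0]
contact_force: [0.0, -0.6, -1.1]
gripper_width: 1.0
finger_force: 0.0
time: 2.9
eef_pos: [590.2, 126.9, 102.7]
orientation: [-0.002, 0.707, 0.707, -0.002]
contact_force: [-0.3, -0.5, 0.8]
gripper_width: 1.005
finger_force: 0.0
```

View pics/g1.png

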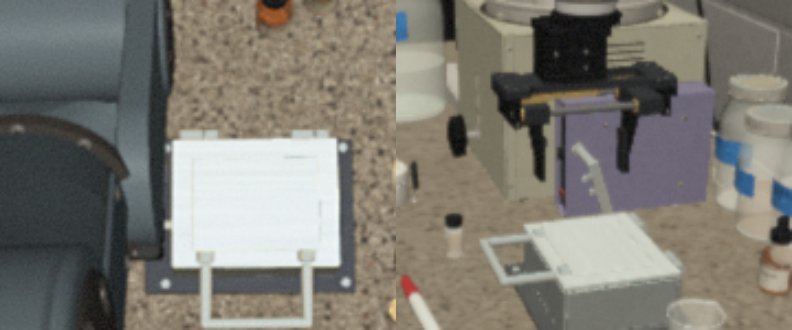

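The side view shows the open fingers straddling the peg. The tips are at (543,178) and (622,170), with the peg between them at about (580,150), so I can close.

```bash
python3 -m inch '[0,0,0,0,0,0, 0,0,0,0,0,0, 0,0,0,0,0,0, 0,0,0,0,0,0, 0,0,0,0,0,0, 0,0,0,0,0,0]' 1 20; python3 -m inch '[0,0,0,0,0,0, 0,0,0,0,0,0]'
python3 - <<'E'
from station import monitor
print(monitor.read_state())
import numpy as np
t=np.linspace(1.285,-0.0,25);print(np.c_[80*-np.diff(np.cos(t)),80*np.diff(np.sin(t))].round(1).tolist())
E
```

```text
time: 3.6
eef_pos: [592.6, 127.0, 105.7]
orientation: [0.0, 0.707, 0.707, 0.0]
contact_force: [-0.1, 0.3, 0.2]
gripper_width: 0.539
finger_force: 0.0
time: 3.8
eef_pos: [592.6, 127.0, 105.5]
orientation: [-0.0, 0.707, 0.707, -0.0]
contact_force: [0.4, -0.7, 0.3]
gripper_width: 0.353
finger_force: 0.0
{'time': 3.8, 'joint_positions': array([ 2.69725814e-02,  6.51952149e-01,  1.58024099e+00, -6.97006015e-06,
        9.09473331e-01,  2.70031975e-02]), 'qvel': array([ 0.00047134,  0.00075318,  0.00104506,  0.00011564, -0.00070755,
        0.00136495]), 'tau': array([ 1.68820938e-03, -4.49915206e+01, -1.32643765e+01,  6.10983465e-02,
        3.57582816e-02,  5.80113988e-05]), 'eef_pos': array([592.55165698, 127.02523358, 105.50953655]), 'orientation': array([-2.33868460e-05,  7.07116092e-01,  7.07097470e-01, -2.86832916e-05]), 'contact_force': array([ 0.44998041, -0.71972137,  0.29734724]), 'ft_torque': array([-0.01806095, -0.12622536,  0.01709602]), 'finger_force': 0.0, 'gripper_width': 0.3527410598423031}
[[-4.1, -1.3], [-4.0, -1.5], [-3.9, -1.7], [-3.8, -2.0], [-3.7, -2.2], [-3.6, -2.3], [-3.5, -2.5], [-3.3, -2.7], [-3.2, -2.9], [-3.0, -3.1], [-2.8, -3.2], [-2.7, -3.4], [-2.5, -3.5], [-2.3, -3.6], [-2.1, -3.7], [-1.9, -3.8], [-1.7, -3.9], [-1.5, -4.0], [-1.2, -4.1], [-1.0, -4.2], [-0.8, -4.2], [-0.6, -4.2], [-0.3, -4.3], [-0.1, -4.3]]
```

```bash
python3 -m inch '[0,0,0,0,0,0, 0,0,0,0,0,0, 0,0,0,0,0,0, 0,0,0,0,0,0, 0,0,0,0,0,0]'
```

```text
time: 4.3
eef_pos: [592.9, 127.0, 105.5]
orientation: [0.0, 0.707, 0.707, 0.0]
contact_force: [1.4, 0.2, -1.8]
gripper_width: 0.119
finger_force: 20.0
```

```bash
python3 -m inch '[-4.1,0,-1.3,0,0,0, -4,0,-1.5,0,0,0, -3.9,0,-1.7,0,0,0, -3.8,0,-2,0,0,0, -3.7,0,-2.2,0,0,0, -3.6,0,-2.3,0,0,0, -3.5,0,-2.5,0,0,0, -3.3,0,-2.7,0,0,0, -3.2,0,-2.9,0,0,0, -3,0,-3.1,0,0,0, -2.8,0,-3.2,0,0,0, -2.7,0,-3.4,0,0,0]'; python3 -m inch '[-2.5,0,-3.5,0,0,0, -2.3,0,-3.6,0,0,0, -2.1,0,-3.7,0,0,0, -1.9,0,-3.8,0,0,0, -1.7,0,-3.9,0,0,0, -1.5,0,-4,0,0,0, -1.2,0,-4.1,0,0,0, -1,0,-4.2,0,0,0, -0.8,0,-4.2,0,0,0, -0.6,0,-4.2,0,0,0, -0.3,0,-3,0,0,0, 0,0,0,0,0,0]'
```

```text
time: 5.5
eef_pos: [552.4, 127.3, 77.1]
orientation: [0.001, 0.707, 0.707, 0.002]
contact_force: [4.8, 1.6, -0.4]
gripper_width: 0.118
finger_force: 20.0
time: 6.7
eef_pos: [539.3, 127.3, 36.1]
orientation: [0.003, 0.707, 0.707, 0.004]
contact_force: [7.9, 2.5, 1.9]
gripper_width: 0.115
finger_force: 20.0
```

```bash
python3 -m inch '[1,0,-2,0,0,0, 1,0,-2,0,0,0, 0,0,-1,0,0,0, 0,0,-1,0,0,0, 0,0,0,0,0,0]';python3 -m inch '[0,0,-1.5,0,0,0, 0,0,-1.5,0,0,0, 0,0,0,0,0,0]'
```

```text
time: 7.2
eef_pos: [539.4, 127.3, 32.9]
orientation: [0.002, 0.707, 0.707, 0.002]
contact_force: [0.6, 0.6, 26.9]
gripper_width: 0.118
finger_force: 20.0
time: 7.5
eef_pos: [539.4, 127.2, 29.9]
orientation: [0.002, 0.707, 0.707, 0.002]
contact_force: [1.0, 1.1, 25.0]
gripper_width: 0.12
finger_force: 20.0
```

```bash
python3 -m inch '[0,0,1,0,0,0, 0,0,0,0,0,0, 0,0,0,0,0,0, 0,0,0,0,0,0, 0,0,0,0,0,0]' 0.55 20; python3 -m inch '[0,0,10,0,0,0, 0,0,20,0,0,0, 0,0,30,0,0,0, 0,0,30,0,0,0, -10,-20,30,0,0,0, -20,-40,0,0,0,0, -20,-40,0,0,0,0]'
python3 - <<'E'
from h import *
a,da=vision.camera("top");b,db=vision.camera("side");np.savez("pics/s2.npz",p=a,d=da,b=b,db=db)
a=cv2.resize(a[140:290,220:400],None,fx=2.2,fy=2.2);b=cv2.resize(b[120:270,250:430],None,fx=2.2,fy=2.2)
cv2.imwrite("pics/g2.png",np.hstack([a,b])[:,:,::-1])
E
```

```text
time: 8.0
eef_pos: [535.8, 127.0, 25.8]
orientation: [-0.001, 0.707, 0.707, -0.001]
contact_force: [-0.1, 0.8, -1.1]
gripper_width: 0.423
finger_force: 0.0
time: 8.7
eef_pos: [487.4, 26.4, 148.3]
orientation: [0.002, 0.706, 0.708, 0.001]
contact_force: [0.6, -1.0, 0.0]
gripper_width: 0.447
finger_force: 0.0
```

View pics/g2.png

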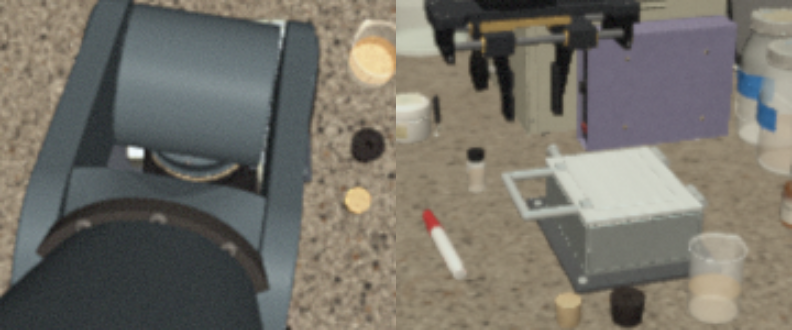

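```bash
python3 - <<'E'
from h import *
for a in(0,0.1,0.2,0.3):
    c=np.array([617-80*np.cos(a),0,48+80*np.sin(a)])
    print(a,[proj("side",c+[0,y,0]).round(1).tolist() for y in(99,128.7,151)])
print(proj("side",[[462,15.5,65],[510,91,68.5],[462,60,65]]).round(1))
b=np.load("pics/s2.npz")["b"]
cv2.imwrite("pics/g3.png",cv2.resize(b[170:220,285:360,::-1],None,fx=8,fy=8,interpolation=2))
E
```

```text
0 [[325.7, 197.1], [322.4, 192.3], [319.9, 188.8]]
0.1 [[325.9, 194.1], [322.5, 189.3], [320.1, 185.9]]
0.2 [[326.4, 191.0], [323.0, 186.3], [320.5, 182.9]]
0.3 [[327.2, 187.9], [323.8, 183.3], [321.3, 180.0]]
[[303.6 209.4]
 [315.7 191.9]
 [299.  201. ]]
```

View pics/g3.png

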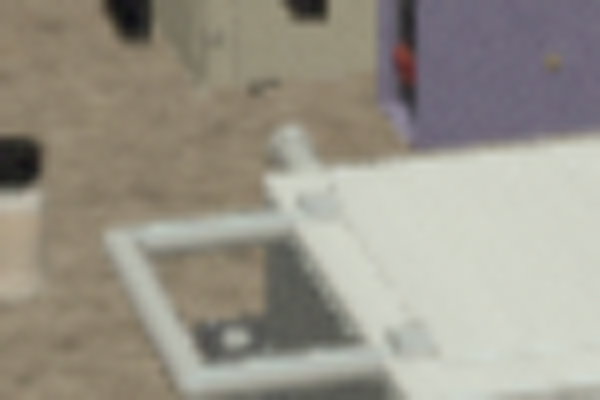

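The hook is down: its peg tip is at (321,187.5) in the side image, and the closed position projects to about (320,189). The vial and marker are where they were. Next is the bar.

```bash
python3 -m inch '[-15,-6,0,0,0,0, -9,-5,0,0,0,0, 0,0,-20,0,0,0, 0,0,-20,0,0,0, 0,0,-20,0,0,0, 0,0,-15,0,0,0, 0,0,0,0,0,0]'
python3 - <<'E'
from h import *
b=vision.camera("side")[0]
cv2.imwrite("pics/g4.png",cv2.resize(b[130:230,260:380,::-1],None,fx=5,fy=5,interpolation=2))
E
```

```text
time: 9.5
eef_pos: [462.0, 16.8, 70.1]
orientation: [-0.002, 0.707, 0.707, -0.001]
contact_force: [-0.6, -0.4, 0.6]
gripper_width: 0.452
finger_force: 0.0
```

View pics/g4.png

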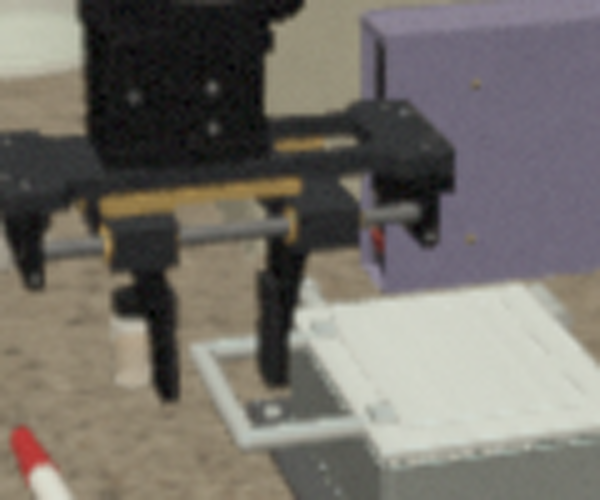

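The front finger is at (165,395) in the crop, ahead of the bar. The back finger is at (272,380), in the gap between bar and lid. I'll descend and close.

```bash
python3 -m inch '[0,-1,-8,0,0,0, 0,0,-8,0,0,0, 0,0,-8,0,0,0, 0,0,0,0,0,0, 0,0,0,0,0,0]'; python3 -m inch '[0,0,0,0,0,0, 0,0,0,0,0,0, 0,0,0,0,0,0, 0,0,0,0,0,0, 0,0,0,0,0,0, 0,0,0,0,0,0]' 1 25;  python3 -m inch '[0,0,0,0,0,0, 0,0,0,0,0,0]' 1 25
python3 - <<'E'
from station import monitor
import numpy as np
print(monitor.read_state()['joint_positions'])
t=np.linspace(0,np.pi/2,85);d=172*np.c_[-np.diff(np.cos(t)),np.diff(np.sin(t))]
for k in range(7):print(", ".join(f"{x:.1f},0,{z:.1f},0,0,0" for x,z in d[12*k:12*k+12]), (172*(1-np.cos(t[12*k+12]))).round(1),(172*np.sin(t[12*k+12])).round(1))
E
```

```text
time: 10.05
eef_pos: [462.9, 15.1, 47.3]
orientation: [-0.0, 0.707, 0.707, -0.0]
contact_force: [0.6, -0.8, -0.2]
gripper_width: 0.449
finger_force: 0.0
time: 10.65
eef_pos: [463.4, 15.0, 47.7]
orientation: [0.0, 0.707, 0.707, 0.0]
contact_force: [0.7, 0.1, 0.5]
gripper_width: 0.105
finger_force: 25.0
time: 10.85
eef_pos: [463.5, 15.0, 47.7]
orientation: [0.0, 0.707, 0.707, 0.0]
contact_force: [0.9, 0.7, 1.0]
gripper_width: 0.105
finger_force: 25.0
[-2.09422357e-01  6.33294828e-01  1.97218540e+00  1.89894342e-04
  5.35190316e-01 -2.09410754e-01]
0.0,0,3.2,0,0,0, 0.1,0,3.2,0,0,0, 0.2,0,3.2,0,0,0, 0.2,0,3.2,0,0,0, 0.3,0,3.2,0,0,0, 0.3,0,3.2,0,0,0, 0.4,0,3.2,0,0,0, 0.4,0,3.2,0,0,0, 0.5,0,3.2,0,0,0, 0.6,0,3.2,0,0,0, 0.6,0,3.2,0,0,0, 0.7,0,3.1,0,0,0 4.3 38.3
0.7,0,3.1,0,0,0, 0.8,0,3.1,0,0,0, 0.9,0,3.1,0,0,0, 0.9,0,3.1,0,0,0, 1.0,0,3.1,0,0,0, 1.0,0,3.0,0,0,0, 1.1,0,3.0,0,0,0, 1.1,0,3.0,0,0,0, 1.2,0,3.0,0,0,0, 1.3,0,3.0,0,0,0, 1.3,0,2.9,0,0,0, 1.4,0,2.9,0,0,0 17.0 74.6
1.4,0,2.9,0,0,0, 1.5,0,2.9,0,0,0, 1.5,0,2.8,0,0,0, 1.6,0,2.8,0,0,0, 1.6,0,2.8,0,0,0, 1.7,0,2.7,0,0,0, 1.7,0,2.7,0,0,0, 1.8,
[... 248 characters left out ...]
0,2.1,0,0,0, 2.5,0,2.1,0,0,0, 2.5,0,2.0,0,0,0 64.8 134.5
2.5,0,2.0,0,0,0, 2.6,0,1.9,0,0,0, 2.6,0,1.9,0,0,0, 2.6,0,1.8,0,0,0, 2.7,0,1.8,0,0,0, 2.7,0,1.7,0,0,0, 2.7,0,1.7,0,0,0, 2.8,0,1.6,0,0,0, 2.8,0,1.6,0,0,0, 2.8,0,1.5,0,0,0, 2.9,0,1.5,0,0,0, 2.9,0,1.4,0,0,0 97.4 155.0
2.9,0,1.4,0,0,0, 2.9,0,1.3,0,0,0, 3.0,0,1.3,0,0,0, 3.0,0,1.2,0,0,0, 3.0,0,1.1,0,0,0, 3.0,0,1.1,0,0,0, 3.0,0,1.0,0,0,0, 3.1,0,1.0,0,0,0, 3.1,0,0.9,0,0,0, 3.1,0,0.9,0,0,0, 3.1,0,0.8,0,0,0, 3.1,0,0.7,0,0,0 133.7 167.7
3.1,0,0.7,0,0,0, 3.2,0,0.6,0,0,0, 3.2,0,0.6,0,0,0, 3.2,0,0.5,0,0,0, 3.2,0,0.4,0,0,0, 3.2,0,0.4,0,0,0, 3.2,0,0.3,0,0,0, 3.2,0,0.3,0,0,0, 3.2,0,0.2,0,0,0, 3.2,0,0.2,0,0,0, 3.2,0,0.1,0,0,0, 3.2,0,0.0,0,0,0 172.0 172.0
```

```bash
python3 -m inch '[0,0,3.2,0,0,0, 0.1,0,3.2,0,0,0, 0.2,0,3.2,0,0,0, 0.2,0,3.2,0,0,0, 0.3,0,3.2,0,0,0, 0.3,0,3.2,0,0,0, 0.4,0,3.2,0,0,0, 0.4,0,3.2,0,0,0, 0.5,0,3.2,0,0,0, 0.6,0,3.2,0,0,0, 0.6,0,3.2,0,0,0, 0.7,0,3.1,0,0,0]'
```

```text
time: 12.05
eef_pos: [467.6, 14.9, 86.1]
orientation: [0.0, 0.707, 0.707, 0.0]
contact_force: [4.2, 0.2, -2.9]
gripper_width: 0.104
finger_force: 25.0
```

```bash
python3 -m inch '[0.7,0,3.1,0,0,0, 0.8,0,3.1,0,0,0, 0.9,0,3.1,0,0,0, 0.9,0,3.1,0,0,0, 1,0,3.1,0,0,0, 1,0,3,0,0,0, 1.1,0,3,0,0,0, 1.1,0,3,0,0,0, 1.2,0,3,0,0,0, 1.3,0,3,0,0,0, 1.3,0,2.9,0,0,0, 1.4,0,2.9,0,0,0]'
```

```text
time: 13.25
eef_pos: [479.5, 14.9, 122.3]
orientation: [-0.0, 0.707, 0.707, -0.001]
contact_force: [1.8, -2.2, -2.7]
gripper_width: 0.101
finger_force: 25.0
```

Tracking well with low forces; continuing.

```bash
python3 -m inch '[1.4,0,2.9,0,0,0, 1.5,0,2.9,0,0,0, 1.5,0,2.8,0,0,0, 1.6,0,2.8,0,0,0, 1.6,0,2.8,0,0,0, 1.7,0,2.7,0,0,0, 1.7,0,2.7,0,0,0, 1.8,0,2.7,0,0,0, 1.8,0,2.6,0,0,0, 1.9,0,2.6,0,0,0, 1.9,0,2.6,0,0,0, 2,0,2.5,0,0,0]'
```

```text
time: 14.45
eef_pos: [498.6, 14.9, 154.7]
orientation: [-0.001, 0.707, 0.707, -0.002]
contact_force: [-3.1, -5.5, 0.3]
gripper_width: 0.104
finger_force: 25.0
```

```bash
python3 -m inch '[2,0,2.5,0,0,0, 2.1,0,2.5,0,0,0, 2.1,0,2.4,0,0,0, 2.2,0,2.4,0,0,0, 2.2,0,2.3,0,0,0, 2.3,0,2.3,0,0,0, 2.3,0,2.3,0,0,0, 2.3,0,2.2,0,0,0, 2.4,0,2.2,0,0,0, 2.4,0,2.1,0,0,0, 2.5,0,2.1,0,0,0, 2.5,0,2,0,0,0]'
```

```text
time: 15.65
eef_pos: [524.0, 14.8, 182.3]
orientation: [-0.003, 0.707, 0.707, -0.003]
contact_force: [-6.9, -5.1, 7.0]
gripper_width: 0.104
finger_force: 25.0
```

```bash
python3 -m inch '[2.5,0,2,0,0,0, 2.6,0,1.9,0,0,0, 2.6,0,1.9,0,0,0, 2.6,0,1.8,0,0,0, 2.7,0,1.8,0,0,0, 2.7,0,1.7,0,0,0, 2.7,0,1.7,0,0,0, 2.8,0,1.6,0,0,0, 2.8,0,1.6,0,0,0, 2.8,0,1.5,0,0,0, 2.9,0,1.5,0,0,0, 2.9,0,1.4,0,0,0]'
```

```text
time: 16.85
eef_pos: [558.2, 14.5, 203.9]
orientation: [-0.001, 0.707, 0.707, -0.002]
contact_force: [-6.8, -5.6, 10.6]
gripper_width: 0.104
finger_force: 25.0
```

```bash
python3 -m inch '[2.9,-0.1,1.5,0,0,0, 2.9,-0.1,1.4,0,0,0, 3,-0.1,1.4,0,0,0, 3,-0.1,1.3,0,0,0, 3,-0.1,1.2,0,0,0, 3,-0.1,1.2,0,0,0, 3,-0.1,1.1,0,0,0, 3.1,-0.1,1.1,0,0,0, 3.1,-0.1,1,0,0,0, 3.1,0,1,0,0,0, 3.1,0,0.9,0,0,0, 3.1,0,0.8,0,0,0]'
```

```text
time: 18.05
eef_pos: [597.0, 14.2, 216.8]
orientation: [0.0, 0.707, 0.707, 0.0]
contact_force: [-3.0, -2.5, 4.6]
gripper_width: 0.107
finger_force: 25.0
```

```bash
python3 -m inch '[3.1,0,0.7,0,0,0, 3.2,0,0.6,0,0,0, 3.2,0,0.6,0,0,0, 3.2,0,0.5,0,0,0, 3.2,0,0.4,0,0,0, 3.2,0,0.4,0,0,0, 3.2,0,0.3,0,0,0, 3.2,0,0.3,0,0,0, 2.2,0,0.2,0,0,0, 1.5,0,0.2,0,0,0, 0,0,0,0,0,0, 0,0,0,0,0,0]'
python3 - <<'E'
from h import *
a,d=vision.camera("top");b,db=vision.camera("side");np.savez("pics/s3.npz",p=a,d=d,b=b,db=db);print(monitor.read_state())
a=cv2.resize(a[90:290,200:420],None,fx=1.8,fy=1.8);b=cv2.resize(b[60:260,250:470],None,fx=1.8,fy=1.8)
cv2.imwrite("pics/g5.png",np.hstack([a,b])[:,:,::-1])
E
```

```text
time: 19.25
eef_pos: [625.6, 14.0, 220.1]
orientation: [-0.0, 0.707, 0.707, -0.0]
contact_force: [0.1, -4.3, 1.9]
gripper_width: 0.1
finger_force: 25.0
{'time': 19.35, 'joint_positions': array([-1.55821658e-01,  5.31447491e-01,  1.43270263e+00, -3.40944762e-04,
        1.17819612e+00, -1.55668943e-01]), 'qvel': array([-0.0010822 , -0.00032586,  0.00151628,  0.00088632, -0.00109759,
       -0.0001657 ]), 'tau': array([ 2.79666267e+00, -4.41869295e+01, -1.79252279e+01,  1.28632598e+00,
       -1.79378651e-01, -4.36165428e-02]), 'eef_pos': array([625.56010305,  13.99146081, 220.11781485]), 'orientation': array([-2.11802514e-04,  7.07114555e-01,  7.07098890e-01, -3.49158088e-04]), 'contact_force': array([-0.28020792, -4.39971076,  0.23704672]), 'ft_torque': array([-0.76161206,  0.28122099, -0.0401737 ]), 'finger_force': 25.003285109996796, 'gripper_width': 0.10636702587667315}
```

View pics/g5.png

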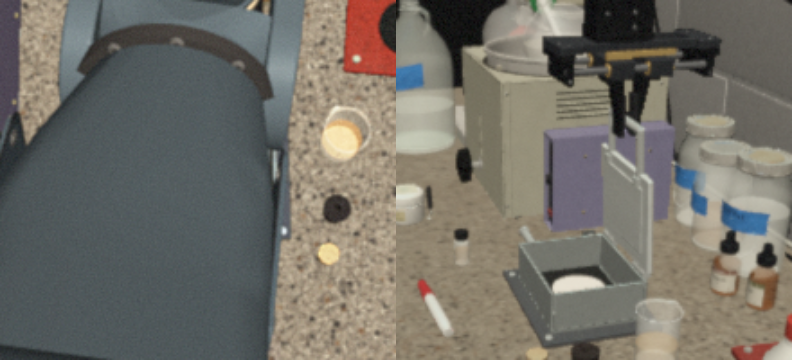

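The lid stands almost upright, its top at about (620,120) in the right-hand crop. The fingers hold the bar, and the hook and small things are in place. Now the last 10 mm, then I'll measure the tilt of the lid plane.

```bash
python3 -m inch '[1.5,-0.2,0.1,0,0,0, 2,-0.2,0.1,0,0,0, 2,-0.2,0.1,0,0,0, 2,-0.2,0,0,0,0, 1.2,0,0,0,0,0, 0.8,0,0,0,0,0, 0,0,0,0,0,0, 0,0,0,0,0,0, 0,0,0,0,0,0]'
python3 - <<'E'
from h import *
b,db=vision.camera("side");C=cloud("side",db);np.savez("pics/s4.npz",b=b,db=db)
def fit(m):
    P=C[m];
    for _ in range(6):
        c=np.median(P,0) if _==0 else P.mean(0);n=np.linalg.svd(P-c,full_matrices=False)[2][2];r=(P-c)@n;P=P[abs(r)<max(3,2*np.median(abs(r)))]
    n*=np.sign(n[np.argmax(abs(n))]);return len(P),c.round(1),n.round(4),r.std().round(2)
X,Y,Z=C[...,0],C[...,1],C[...,2]
print("lid",fit((X>600)&(X<660)&(Y>-55)&(Y<85)&(Z>85)&(Z<180)))
# bias check: box's right outer wall & front wall are vertical; lid shut before was level
print("right wall",fit((Y<-45)&(Y>-75)&(X>525)&(X<620)&(Z>15)&(Z<52)))
C=cloud("side",np.load("pics/side0.npz")["d"]);X,Y,Z=C[...,0],C[...,1],C[...,2]
print("lid shut",fit((X>520)&(X<620)&(Y>-45)&(Y<75)&(Z>55)&(Z<85)))
print(monitor.read_state()["eef_pos"],monitor.read_state()["contact_force"])
E
```

```text
time: 20.25
eef_pos: [635.2, 13.8, 220.7]
orientation: [-0.0, 0.707, 0.707, 0.0]
contact_force: [-1.6, 0.3, -0.8]
gripper_width: 0.106
finger_force: 25.0
lid (992, array([630.6,   7.7, 133.7]), array([ 1.0e+00, -4.4e-03, -9.0e-04]), np.float64(0.89))
right wall (620, array([571.9, -58.4,  33.9]), array([ 1.020e-02,  9.999e-01, -6.000e-04]), np.float64(1.24))
lid shut (1024, array([569.3,   9.3,  70.2]), array([ 0.0022, -0.0034,  1.    ]), np.float64(0.97))
[635.20253332  13.85231607 220.71169166] [-1.77325937  0.27280334 -1.83798703]
```

```bash
python3 -m inch '[0,0,0,0,0,0, 0,0,0,0,0,0, 0,0,0,0,0,0]'; python3 - <<'E'
from h import *
C=cloud("side",np.load("pics/s4.npz")["db"]);X,Y,Z=C[...,0],C[...,1],C[...,2]
m=(Y>104)&(Y<158)&(X>515)&(X<600)&(Z>30)&(Z<130);print(m.sum(),np.median(C[m],0),C[m].max(0))
E
```

```text
time: 20.6
eef_pos: [635.2, 13.8, 220.7]
orientation: [-0.0, 0.707, 0.707, 0.0]
contact_force: [-0.4, 1.4, -1.4]
gripper_width: 0.104
finger_force: 25.0
45 [536.39910844 135.11006736  52.61410129] [544.00898254 153.03244494  57.49307512]
```

```bash
python3 -c "from station import arm; print(arm.job_done())"
```

```text
the job is handed in; nothing more can be done
None
```

I handed in the job at about 20.6 s: the hook is down on its catch pin, the lid stands plumb (within about 0.005 rad by depth measurement) with the bar still gripped at 25 N, and I saw none of the small things move.

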